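# Seat and screw home the cap of the pickled-garlic jar

## Task

The cap of the short glass jar of garlic has been put on without catching its thread and sits too high; the tall jar is already shut properly. Turn the short jar's cap back (anticlockwise seen from above) until it drops into its thread, then screw it forward (clockwise) fully home, so that the rib on the cap lines up with the two nubs on the jar's shoulder, and let go. Leave the little vinegar dish where it stands.

Things in the scene. Friction and masses are not known exactly. Their poses are not given: they have to be found in the camera images.
- jar: Short glass jar of garlic, held by a square steel caddy fixed to the cart: it cannot move. Origin: centre of its underside, z up. Body 80 mm across; flat shoulder at 80 mm; neck 41 mm across, rim at 114 mm height. Two dark nubs (2 mm above the shoulder, 30 to 44 mm out) on its +x and -x mark where the cap's rib points when home. A stop blocks the cap clockwise past home, sitting high or dropped.
- cap: Round aluminium cap on that jar, loose: 62 mm across, 20 mm high, about 45 g, a thin rib straight across its top. Origin: centre of its lower rim, z up; rib along its x. Starts level, origin 108 mm above the jar's, rib 4 to 36 degrees anticlockwise of the nubs. Thread gaps: rib 50 to 125 degrees anticlockwise of the nubs; there, pressed lightly or let go, it drops 9 mm to 99 mm.
- cap_top (a point): Centre of the cap's flat top face, 20 mm above the cap's origin; the rib stands 3 mm higher here. Dropped, the cap turns freely clockwise under the thread until the stop, where the rib lines up with the nubs (half a turn makes no difference). About 2 mm of sideways play on the neck. Below the cap's lower rim 19 mm stay free above the shoulder once it has dropped, 28 mm before.
- vinegar_dish: Small round white ceramic dish, 84 mm across, 22 mm high, loose on the cart beyond the jars; to be left where it is. Origin: centre of its underside. The other jar, 40 mm taller with the same cap, is shut and fixed; either jar can be the left one.
Not all that is in view belongs to the job. Leave any red or yellow look-alike of the jar alone.

How it is judged:
By the outcome, as a careful person would: the job done as asked, in the order asked, and still so for the second after the job is handed in, with the robot touching nothing.
It also fails if it takes over 35 s, if anything falls off the work surface, if the arm or the gripper's body presses on something with over 40 N, if the wrist force passes 120 N, or if a joint passes its speed limit or range.

## Robot

A 7-joint arm with a two-finger parallel gripper is mounted at the origin on the work surface. World frame = base frame: x ahead of the robot, y to its left, z up, the work surface at z = 0. Lengths are in m, angles in rad, forces in N, time in s.
With the tool pointing down it reaches from about 0.425 to 0.875 m from the base axis. Payload 8.4 kg.
Tool frame: the origin (TCP) lies at the very end of the fingers, on their centre line; the grasp point (between the pads) lies 19 mm behind it; z points along the fingers, y is the line along which they close (so a half turn about z gives the same grasp; the last joint's range is limited). The gripper opens to 87 mm and grips with 3 to 60 N. Pads are 19 mm wide; open, the fingers measure 117 mm over their backs; the gripper's body (75 mm by 190 mm) begins 51 mm behind the grasp point.
Start: joints at [-1.426, 0.333, 0.04, 1.465, -0.013, 1.343, -0.059], TCP at [0.157, 0.631, 0.189] pointing down, gripper open.
Joint ranges: [-2.58, 2.58], [-0.38, 2.09], [-1.3, 1.39], [0.25, 2.4], [-1.5, 4.64], [0.08, 2.09], [-2.65, 2.65]. Speed limits (rad/s): [2.22, 2.22, 2.79, 2.79, 3.14, 3.14, 3.14].

## Interface

Orientations are given as a unit quaternion [x, y, z, w].
In Python, from rig import manip gives the robot as it stands. Calls block until the motion is done:
- manip.move_to(position, orientation): joint-space move of the TCP to a pose.
- manip.line_to(position, max_speed=0.15, frame=None, until_force=None): straight line of the TCP; frame=None keeps the orientation; max_speed is the mean speed in m/s. With until_force (N) it stops when the force on the tool has changed by that much, and returns True; else False.
- manip.move_joints(angles): joint-space move.
- manip.set_gripper(opening, grasp_force=None): finger opening in m; grasp_force is the grip in N (None keeps the last); returns when the fingers have stopped.
- manip.wait(seconds).
- manip.solve_ik(position, orientation): joint angles nearest the present ones, or None.
- manip.get_image(name): name is "scene" or "top" or "wrist"; returns a dict with "pixels" (420x560x3 uint8, red, green, blue), "fov_y" (degrees; the focal length in pixels is half the picture's height over the tangent of half this angle, whatever the lens; pixels are square), "cx", "cy" (the principal point, pixels), "dist_coeffs" ([k1, k2, p1, p2, k3] as OpenCV has them; the pictures are not rectified), "eye" and "rotation" of the camera in the world; the wrist camera has in their place "hand_eye" (4x4, takes a point from camera to tool coordinates, whose origin is the TCP and whose axes are the flange's). Camera axes: x right, y down, z forward; pixel columns grow to the right and rows downward; lengths in m; the calibration is good to about 2 mm. A picture is of the moment at which its call begins: read the wrist's pose just before it. There is no depth.
A pose or a line that the arm cannot do raises manip.MotionError and nothing moves.
- manip.job_done(): hands the job in; it is judged then, once.
Readings, each from a call of its own:
- manip.get_t(): time.
- manip.get_qpos(): joint angles.
- manip.get_joint_velocities(): joint speeds.
- manip.get_joint_efforts(): joint torques, N m.
- manip.get_eef_pos(): TCP position.
- manip.get_tool_rot(): TCP orientation.
- manip.get_force(): force on the tool from outside, world axes, zero at the start.
- manip.get_moment(): the same for the moment, N m.
- manip.get_gripper_width(): finger opening in m.
- manip.get_finger_force(): force on a finger pad.
Only numpy, scipy, OpenCV 4.12 (cv2) and the standard library are available. Lean on these libraries where they do the work, as an engineer would, in place of code of your own. Each camera call takes 0.05 s, during which the arm holds its last target. There are 200 camera calls.

## Working session

There is one attempt and no reset: what is moved stays moved. The work goes in short steps, each a Python script; the robot and the scene stay as the last script left them, time stands still between calls to the robot, and variables do not carry over. Pictures are saved under pics/ and viewed, at most 10 in all, crops included, and the job is handed in when it is done.

```bash
ls; mkdir -p pics; python3 - <<'E'
from rig import manip
import cv2,numpy as np
ims=[]
for n in("scene","top","wrist"):
    d=manip.get_image(n); cv2.imwrite(f"pics/{n}0.png",d["pixels"][:,:,::-1])
    print(n,{k:(np.round(v,4).tolist() if not isinstance(v,(int,float)) else v) for k,v in d.items() if k!="pixels"})
print(manip.get_t(),manip.get_eef_pos(),manip.get_tool_rot())
E
```

```text
pics
scene {'fov_y': 53.12986515530555, 'cx': 283.3136319344681, 'cy': 206.16523665674762, 'dist_coeffs': [-0.0306, 0.0, 0.0, 0.0, 0.0], 'eye': [1.2755, -0.3028, 0.7157], 'rotation': [0.728, 0.5216, -0.2683, -0.3548]}
top {'fov_y': 57.85282875000892, 'cx': 276.1099581563209, 'cy': 212.11604193212034, 'dist_coeffs': [-0.0802, 0.0, 0.0, 0.0, 0.0], 'eye': [0.4573, -0.0317, 0.8863], 'rotation': [-0.7004, 0.7135, -0.0205, -0.0029]}
wrist {'fov_y': 71.00595285069352, 'cx': 279.765214229534, 'cy': 207.44112470188486, 'dist_coeffs': [-0.0132, 0.0, 0.0, 0.0, 0.0], 'hand_eye': [[-0.0008, -0.9579, -0.2871, 0.0789], [1.0, -0.0007, -0.0003, 0.0005], [0.0001, -0.2871, 0.9579, -0.1948], [0.0, 0.0, 0.0, 1.0]]}
0.15 [0.15686085 0.63038619 0.18868512] [ 1.21629936e-01  9.92575334e-01 -6.02991737e-04 -3.55197611e-05]
```

View pics/scene0.png

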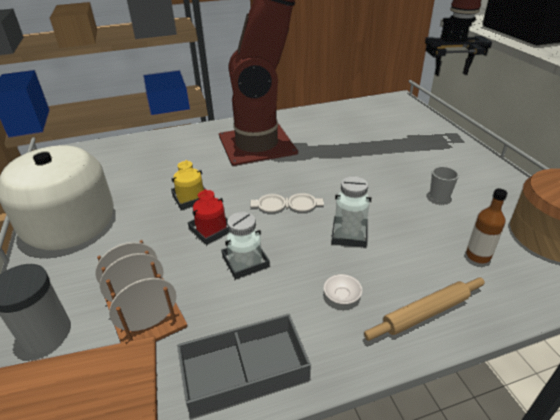

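View pics/top0.png

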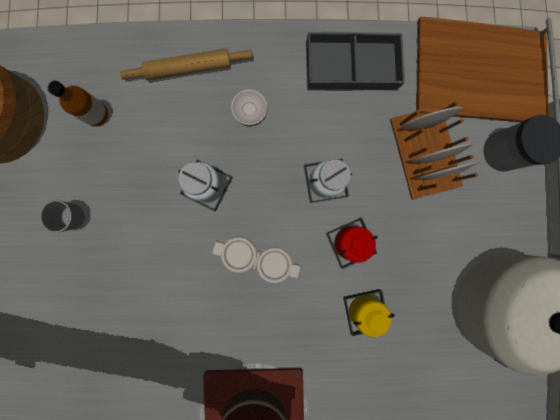

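The short jar is the right one in the top view, with its cap at about (333,178). The tall jar is at (200,182) and the dish at (249,107). Next I'll triangulate the cap and move the wrist camera over it.

```bash
cat > h.py <<'E'
from rig import manip
import cv2,numpy as np
from scipy.spatial.transform import Rotation as R
def cam(name):
    p=manip.get_eef_pos(); q=manip.get_tool_rot()
    d=manip.get_image(name)
    f=d["pixels"].shape[0]/2/np.tan(np.radians(d["fov_y"])/2)
    d["K"]=np.array([[f,0,d["cx"]],[0,f,d["cy"]],[0,0,1]])
    if name=="wrist":
        T=np.eye(4);T[:3,:3]=R.from_quat(q).as_matrix();T[:3,3]=p
        M=T@np.array(d["hand_eye"]);d["R"]=M[:3,:3];d["eye"]=M[:3,3]
    else: d["R"]=R.from_quat(d["rotation"]).as_matrix();d["eye"]=np.array(d["eye"])
    return d
def ray(d,uv):
    u=cv2.undistortPoints(np.array(uv,float).reshape(-1,1,2),d["K"],np.array(d["dist_coeffs"]))[:,0]
    return np.c_[u,np.ones(len(u))]@d["R"].T
def plane(d,uv,z):
    r=ray(d,uv); return d["eye"]+r*((z-d["eye"][2])/r[:,2])[:,None]
def down(yaw): # tool z down, tool x at world angle yaw
    return (R.from_euler('z',yaw)*R.from_euler('x',np.pi)).as_quat()
E
python3 - <<'E'
from h import *
t=cam("top");s=cam("scene")
print("cap",plane(t,[[334,178]],.128),"tall",plane(t,[[198,181]],.165),"red",plane(t,[[356,244]],.1),"rack",plane(t,[[425,125],[400,120],[410,195]],.05))
a,b=ray(t,[[334,178]])[0],ray(s,[[242,223]])[0]
k=np.linalg.lstsq(np.c_[a,-b],s["eye"]-t["eye"],rcond=None)[0]
print(t["eye"]+k[0]*a,s["eye"]+k[1]*b)
E
```

```text
cap [[ 0.54270436 -0.17505808  0.128     ]] tall [[0.53685012 0.09150597 0.165     ]] red [[ 0.40702743 -0.22362666  0.1       ]] rack [[ 0.67079094 -0.40356143  0.05      ]
 [ 0.68211884 -0.34506785  0.05      ]
 [ 0.51104627 -0.36226467  0.05      ]]
[ 0.54429744 -0.17773408  0.11384686] [ 0.54528418 -0.17448248  0.11334314]
```

```bash
python3 - <<'E'
from h import *
for y in (60,90,120,150,180,210,240,270,300):
    q=manip.solve_ik([.543,-.175,.25],down(np.radians(y))); print(y,None if q is None else np.round(q,2))
manip.move_to([.543,-.175,.25],down(np.pi))
d=cam("wrist");cv2.imwrite("pics/w1.png",d["pixels"][:,:,::-1])
print(manip.get_t(),manip.get_qpos().round(3),manip.get_eef_pos())
np.savez("w1.npz",**{k:v for k,v in d.items()})
E
```

```text
60 [-0.75  0.27  1.2   1.61 -0.25  1.44 -0.05]
90 [-0.82  0.34  1.34  1.61 -0.33  1.45  0.55]
120 [-0.47  0.17  0.81  1.6  -0.12  1.42  0.88]
150 [-0.8   0.31  1.29  1.61 -0.3   1.45  1.56]
180 [-0.8   0.32  1.3   1.61 -0.31  1.45  2.09]
210 [-0.49  0.17  0.83  1.6  -0.13  1.42  2.45]
240 [ 1.21  0.37 -1.23  1.53  0.35  1.49  2.58]
270 [-0.82  0.34  1.34  1.61 -0.34  1.45 -2.59]
300 [-0.77  0.28  1.23  1.61 -0.26  1.44 -2.14]
3.4333 [-0.805  0.318  1.301  1.612 -0.308  1.448  2.094] [ 0.54330537 -0.17424632  0.24986603]
```

View pics/w1.png

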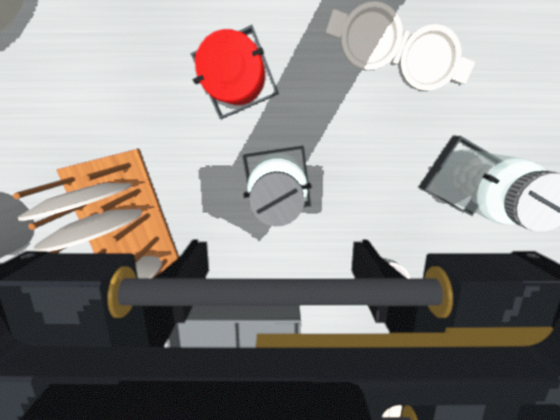

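The wrist view shows the short jar's cap at about (277,199). The rib runs from (258,212) to (298,188), and the nubs are near (248,188) and (309,186). I'll enlarge a crop to get these more precisely.

```bash
python3 - <<'E'
import cv2
i=cv2.imread("pics/w1.png")[135:240,205:345]
cv2.imwrite("pics/w1c.png",cv2.resize(i,None,fx=5.5,fy=5.5,interpolation=cv2.INTER_CUBIC))
E
```

```text
(no output)
```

View pics/w1c.png

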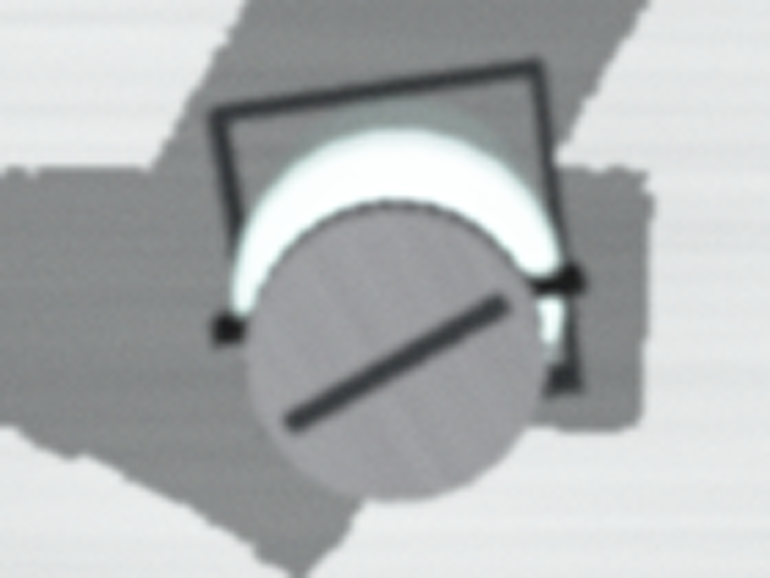

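The crop shows the cap centred near (396,352) in crop pixels, with rib ends at (287,425) and (508,300). The outer ends of the nubs are at (213,330) and (585,280).

```bash
python3 - <<'E'
from h import *
d=dict(np.load("w1.npz"))
f=lambda p:np.array(p,float)/5.5+[205-.4,135-.4]
n=plane(d,f([[213,330],[585,280]]),.082); r=plane(d,f([[287,425],[508,300]]),.131)
c=plane(d,f([[396,355],[247,355],[545,355]]),.128)
ang=lambda a:np.degrees(np.arctan2(*(a[1]-a[0])[1::-1]))
print("nubs",n.mean(0),np.linalg.norm(n[1]-n[0]),ang(n)); print("rib",r.mean(0),np.linalg.norm(r[1]-r[0]),ang(r)); print("cap",c,np.linalg.norm(c[2]-c[1]))
for p in ((.545,-.175),):
  for y in range(0,181,20):
    q=manip.solve_ik([*p,.25],down(np.radians(y))); print(y,q[[0,2,6]].round(2))
E
```

```text
nubs [ 0.55031194 -0.17726397  0.082     ] 0.08633989004045184 97.86904325716621
rib [ 0.5507075 -0.1772262  0.131    ] 0.05152581468085202 120.36462344400994
cap [[ 0.54980698 -0.17730057  0.128     ]
 [ 0.54981688 -0.20747508  0.128     ]
 [ 0.54979493 -0.14712645  0.128     ]] 0.0603486323340777
0 [-0.76  1.23 -1.08]
20 [-0.76  1.23 -0.73]
40 [-0.76  1.23 -0.39]
60 [-0.76  1.23 -0.04]
80 [-0.76  1.23  0.31]
100 [-0.76  1.23  0.66]
120 [-0.76  1.23  1.01]
140 [-0.83  1.38  1.45]
160 [-0.82  1.34  1.78]
180 [-0.8  1.3  2.1]
```

```bash
cat >> h.py <<'E'
C=np.array([.5503,-.1773])
def turn(deg,n):
    q=np.array(manip.get_qpos())
    for i in range(1,n+1):
        p=q.copy();p[6]+=np.radians(deg)*i/n;manip.move_joints(p)
def rep(s): print(s,round(manip.get_t(),2),manip.get_eef_pos().round(4),"yaw",round(np.degrees(np.arctan2(*R.from_quat(manip.get_tool_rot()).as_matrix()[1::-1,0])),1),"F",np.round(manip.get_force(),1),"Mz",round(manip.get_moment()[2],2),"w",round(manip.get_gripper_width(),4),"ff",round(manip.get_finger_force(),1))
E
python3 - <<'E'
from h import *
manip.move_to([*C,.17],down(np.radians(40)));rep("above")
hit=manip.line_to([*C,.099],0.06,until_force=5);rep(f"down {hit}")
if not hit:
    manip.set_gripper(.055,25);rep("grip")
    turn(65,3);rep("turned")
E
```

```text
above 5.48 [ 0.5504 -0.1773  0.1701] yaw 40.0 F [0.7 0.2 0.9] Mz -0.06 w 0.0865 ff 0.0
down False 6.82 [ 0.5506 -0.1774  0.0994] yaw 40.0 F [0.6 0.  0.7] Mz 0.03 w 0.0869 ff 0.0
grip 7.65 [ 0.5503 -0.1773  0.099 ] yaw 40.0 F [-0.3 -0.1  0.1] Mz 0.01 w 0.0552 ff 0.0
turned 9.0 [ 0.5503 -0.1773  0.099 ] yaw 104.6 F [ 0.8 -0.3  0.6] Mz 0.04 w 0.0548 ff 0.0
```

The fingers closed to 55 mm with no force, so they aren't holding the cap. I'll look before moving.

```bash
python3 - <<'E'
from h import *
a=cam("wrist")["pixels"];b=cam("scene")["pixels"][140:300,170:380]
im=np.hstack([a[:, :, ::-1][60:420,130:430],cv2.resize(b[:,:,::-1],(472,360),interpolation=cv2.INTER_CUBIC)])
cv2.imwrite("pics/c2.png",im)
E
```

```text
(no output)
```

View pics/c2.png

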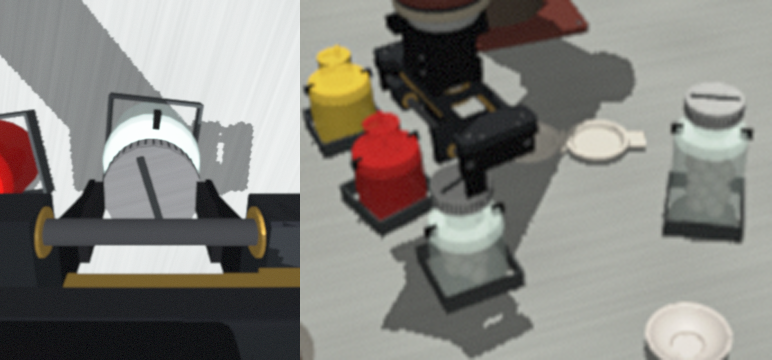

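The cap is visible between the fingers but seems to sit lower than I assumed. I'll triangulate its height from the nubs and rib, using the saved wrist view and the scene view.

```bash
python3 - <<'E'
from h import *
w=dict(np.load("w1.npz"));s=cam("scene")
f=lambda p:np.array(p,float)/5.5+[204.6,134.6]
g=lambda p:np.array(p,float)/2.248+[170-300/2.248,140]
def tri(a,b):
    A,B=ray(w,a),ray(s,b)
    for x,y in zip(A,B):
        k=np.linalg.lstsq(np.c_[x,-y],s["eye"]-w["eye"],rcond=None)[0]
        p,q=w["eye"]+k[0]*x,s["eye"]+k[1]*y;print(((p+q)/2).round(4),"gap",(p-q).round(4))
tri(f([[228,328],[575,280]]),g([[433,224],[497,208]]))
i0=cv2.imread("pics/scene0.png")[195:285,205:285]
cv2.imwrite("pics/s0c.png",cv2.resize(i0,None,fx=6.5,fy=6.5,interpolation=cv2.INTER_CUBIC))
tip=np.array([[.578,-.17,.099]])
print(cv2.projectPoints((tip-s["eye"])@s["R"],np.zeros(3),np.zeros(3),s["K"],np.array(s["dist_coeffs"]))[0])
E
```

```text
[ 0.556  -0.213   0.0833] gap [-0.0013 -0.0067  0.0005]
[ 0.5456 -0.1381  0.0753] gap [0.0004 0.004  0.0005]
[[[247.95783359 236.3554343 ]]]
```

View pics/s0c.png

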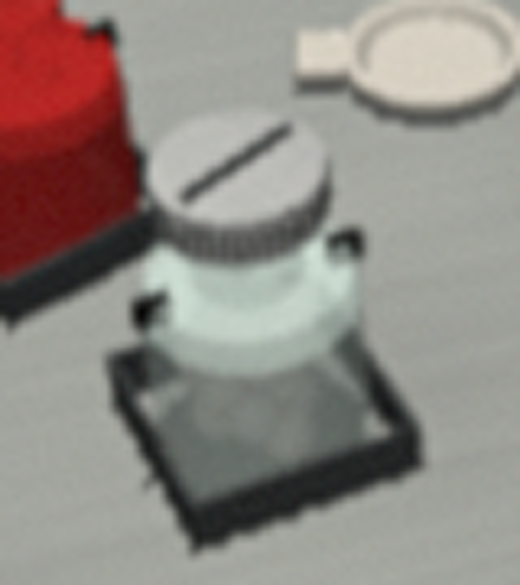

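```bash
python3 - <<'E'
from h import *
rep("now")
T=R.from_quat(manip.get_tool_rot()).as_matrix();p=manip.get_eef_pos()
tips=p+np.array([[0,.0275,0],[0,-.0275,0]])@T.T
th=np.linspace(0,2*np.pi,60);circ=lambda z,r:np.c_[C[0]+r*np.cos(th),C[1]+r*np.sin(th),0*th+z]
out=[]
for n,(x,y,s) in (("scene",(205,175,5)),("wrist",(200,160,3))):
    d=cam(n)
    im=cv2.resize(d["pixels"][y:y+ (110 if s==5 else 190),x:x+(78 if s==5 else 130)][:,:,::-1],None,fx=s,fy=s,interpolation=cv2.INTER_CUBIC)
    def pr(P):return ((cv2.projectPoints((P-d["eye"])@d["R"],np.zeros(3),np.zeros(3),d["K"],np.array(d["dist_coeffs"]))[0][:,0]-[x,y]+.5)*s).astype(int)
    im=np.ascontiguousarray(im)
    for P,c in ((tips,(0,0,255)),(circ(.128,.031),(0,255,0)),(circ(.119,.031),(255,0,0)),(circ(.08,.04),(0,200,255))):
        for u in pr(P): cv2.circle(im,tuple(int(v) for v in u),4 if len(P)==2 else 1,c,-1)
    out.append(cv2.copyMakeBorder(im,0,600-im.shape[0],0,0,cv2.BORDER_CONSTANT))
cv2.imwrite("pics/ov.png",np.hstack(out))
E
```

```text
now 9.15 [ 0.5503 -0.1773  0.099 ] yaw 104.8 F [ 0.2  0.1 -0.1] Mz 0.01 w 0.0548 ff 0.0
```

View pics/ov.png

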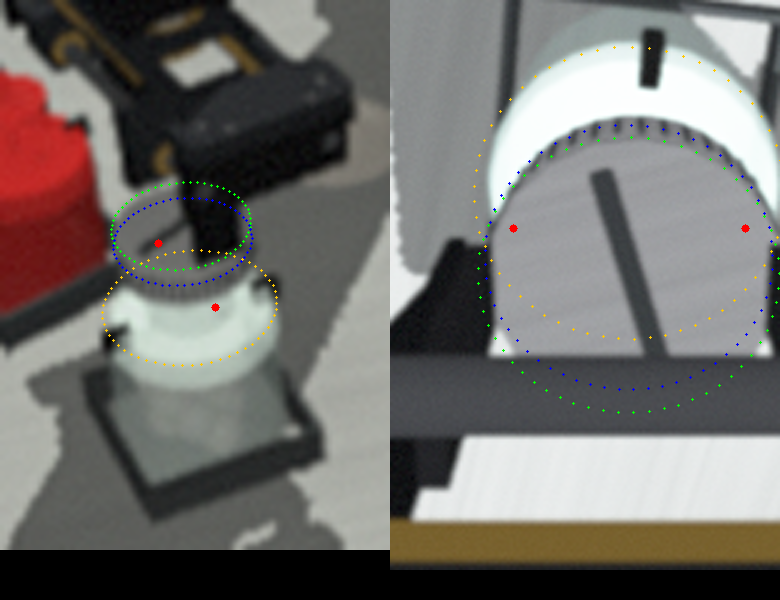

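The scene view puts the visible fingertip higher than the reported TCP, ending at the cap's top face at about (200,262) in the crop. In the wrist view the gap between the fingers is about as wide as the cap. Closing further in this position will show whether anything is between the pads.

```bash
python3 - <<'E'
from h import *
manip.set_gripper(.045,15);rep("close")
d=cam("scene");x,y,s=195,165,4
a=cv2.resize(d["pixels"][y:y+120,x:x+100][:,:,::-1],None,fx=s,fy=s,interpolation=cv2.INTER_CUBIC)
w=cam("wrist")["pixels"][150:310,190:340][:,:,::-1]
w=cv2.resize(w,(400,427),interpolation=cv2.INTER_CUBIC)
cv2.imwrite("pics/c3.png",np.hstack([cv2.copyMakeBorder(a,0,0,0,0,0),w[:427][:, :]]) if a.shape[0]==427 else np.hstack([a,cv2.resize(w,(400,480))]))
E
```

```text
close 9.78 [ 0.5503 -0.1774  0.099 ] yaw 105.0 F [0.3 0.1 0.1] Mz -0.01 w 0.045 ff 0.0
```

View pics/c3.png

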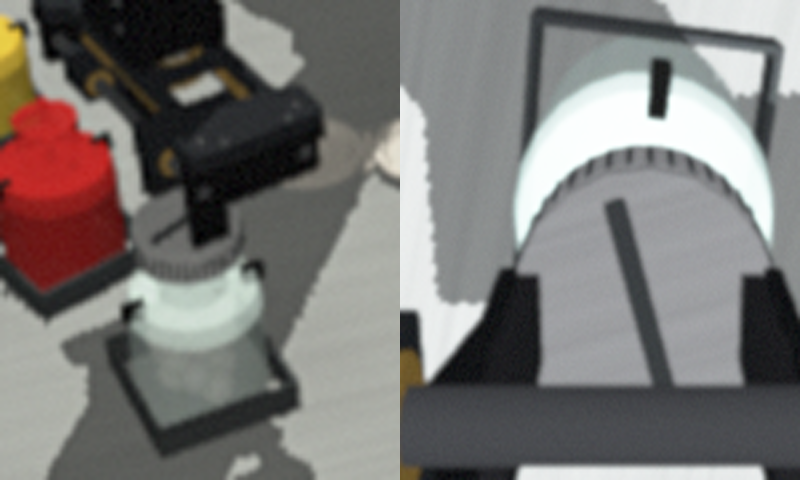

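The fingertips are hovering above the cap's top face, so the real tip is higher than the TCP reading suggests. I'll touch the cap top lightly to find its height in the arm's frame.

```bash
python3 - <<'E'
from h import *
hit=manip.line_to([*C,.060],0.02,until_force=3);rep(f"touch {hit}")
E
```

```text
touch True 10.45 [ 0.5504 -0.1773  0.0953] yaw 105.0 F [-0.4  0.2  4.4] Mz -0.0 w 0.045 ff 2.6
```

The top touched at a TCP reading of 0.095, so the fingertips actually end about 32 mm behind the stated TCP. That agrees with both camera views, so I'll apply the offset, regrasp and turn.

```bash
python3 - <<'E'
from h import *
manip.line_to([*C,.105],0.05)
manip.set_gripper(.087); turn(-65,1)
hit=manip.line_to([*C,.068],0.05,until_force=4);rep(f"down {hit}")
if not hit:
    manip.set_gripper(.045,25);rep("grip")
    if manip.get_finger_force()>5:
        turn(65,3);rep("turned")
E
```

```text
down False 13.7 [ 0.5504 -0.1775  0.0682] yaw 40.0 F [-0.2 -0.5  1.4] Mz -0.03 w 0.0871 ff 0.0
grip 14.27 [ 0.5504 -0.1773  0.0681] yaw 40.0 F [-0.2 -0.4  1.2] Mz 0.05 w 0.0617 ff 25.0
turned 15.62 [ 0.5504 -0.1773  0.0681] yaw 104.6 F [ 0.2  0.4 -0.1] Mz -0.0 w 0.0617 ff 25.0
```

Gripped at 61.7 mm with 25 N, and the rib should now be at about 87°. I'll release and check that it dropped.

```bash
python3 - <<'E'
from h import *
manip.set_gripper(.087);manip.wait(.2)
manip.line_to([*C,.059],0.03,until_force=4);rep("low")
a=cam("scene")["pixels"][185:295,195:295][:,:,::-1];w=cam("wrist")["pixels"][130:310,180:350][:,:,::-1]
b=cv2.imread("pics/scene0.png")[185:295,195:295]
z=lambda i:cv2.resize(i,(260,286),interpolation=cv2.INTER_CUBIC)
cv2.imwrite("pics/c4.png",np.hstack([z(b),z(a),z(w)]))
E
```

```text
low 17.02 [ 0.5501 -0.1773  0.0588] yaw 105.0 F [-0.4 -0.9 -0.4] Mz 0.01 w 0.0871 ff 0.0
```

View pics/c4.png

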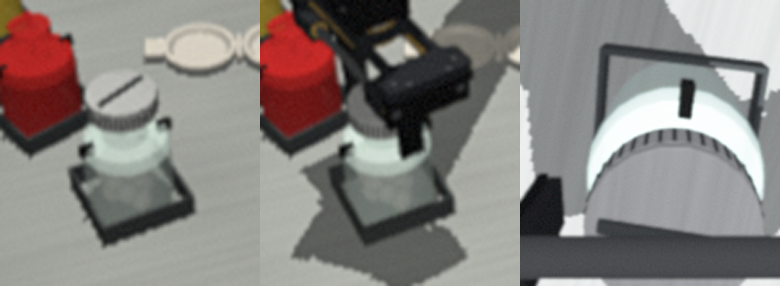

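The cap has dropped: its lower rim is about 4 px lower in the scene view. The rib is roughly perpendicular to the nubs, as intended. Now I'll regrip, screw clockwise until the stop shows up in the moment, release and check.

```bash
python3 - <<'E'
from h import *
manip.set_gripper(.045,25);rep("grip")
turn(-78,2);m0=manip.get_moment()[2];rep("t")
tot=-78
q=np.array(manip.get_qpos())
while tot>-98:
    tot-=2.5;q[6]-=np.radians(2.5);manip.move_joints(q);m=manip.get_moment()[2]-m0;print(tot,round(m,3))
    if abs(m)>.25:break
rep("stop")
manip.set_gripper(.087)
manip.line_to([*C,.13],0.1)
p=manip.get_eef_pos();turn(-13,1) if False else None
a=cam("scene")["pixels"][185:295,195:295][:,:,::-1];d=cam("wrist");np.savez("w5.npz",**d)
w=d["pixels"][100:310,150:380][:,:,::-1];rep("up")
cv2.imwrite("pics/c5.png",np.hstack([cv2.resize(a,(273,300)),cv2.resize(w,(460,420),interpolation=cv2.INTER_CUBIC)[:300]]))
E
```

```text
grip 17.68 [ 0.5504 -0.1773  0.059 ] yaw 105.0 F [-0.1  0.7  0.3] Mz -0.03 w 0.0616 ff 25.0
t 19.07 [ 0.5503 -0.1773  0.059 ] yaw 27.2 F [0.2 0.4 0.3] Mz 0.02 w 0.0614 ff 25.0
-80.5 -0.044
-83.0 -0.018
-85.5 -0.002
-88.0 0.032
-90.5 0.657
stop 20.32 [ 0.5504 -0.1776  0.0591] yaw 14.9 F [-0.  -1.6  0.4] Mz 0.68 w 0.0616 ff 25.0
up 22.02 [ 0.5499 -0.1771  0.1293] yaw 14.7 F [ 0.2 -1.  -0.5] Mz -0.01 w 0.0869 ff 0.0
```

View pics/c5.png

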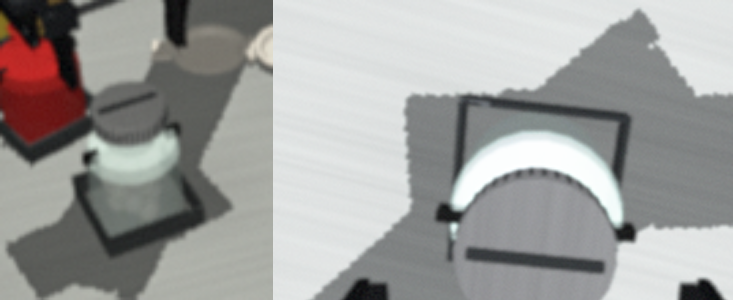

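The rib at (468,253)–(603,268) is parallel to the nub line (440,213)–(632,233), about 6° for both. The stop was felt at 0.66 N m, the cap sits low, and the gripper is clear.

```bash
python3 -c "
from rig import manip
print(manip.job_done(), manip.get_t())"
```

```text
the job is handed in; nothing more can be done
the job is handed in; nothing more can be done
```

The short jar's cap was turned back until it dropped, screwed clockwise to its stop with the rib in line with the nubs, and released; the dish was not touched, and the job was handed in at about 22 s.

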